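# Post the bit case through the parts tidy's self-closing flap

## Robot

A 6-joint arm with a two-finger parallel gripper is mounted at the origin on the work surface. World frame = base frame: x ahead of the robot, y to its left, z up, the work surface at z = 0. Lengths are in m, angles in rad, forces in N, time in s.
With the tool pointing down it reaches from about 0.3 to 0.775 m from the base axis. Payload 14.6 kg.
Tool frame: the origin (TCP) lies at the very end of the fingers, on their centre line; the grasp point (between the pads) lies 19 mm behind it; z points along the fingers, x is the direction in which the jaws open and shut, and the axes are right-handed (so a half turn about z gives the same grasp; the last joint's range is limited). The gripper opens to 85 mm and grips with 20 to 120 N. Pads are 22 mm wide; open, the fingers measure 114 mm over their backs; the gripper's body (76 mm by 85 mm) begins 54 mm behind the grasp point. The pads swing forward as they close: fully open they stand 13 mm farther back than shut.
Start: joints at [1.144, 0.3, 1.521, -0, 1.321, -0.067], TCP at [0.194, 0.515, 0.231] pointing down, gripper open.
Joint ranges: [-3.03, 3.03], [-0.79, 2.21], [0.23, 2.52], [-1.04, 4.18], [0, 3.07], [-2.55, 2.55]. Speed limits (rad/s): [2.22, 2.22, 2.57, 3.14, 3.14, 3.14].

## Interface

Orientations are given as a 3x3 rotation matrix whose columns are the frame's x, y, z axes.
In Python, from plant import read_state, capture, calibration, finish_job gives the robot as it stands.
- The arm moves only by the shell command python3 -m jog 'ROWS' [FORCE]. ROWS is JSON, a list of rows, each an object with "gripper": the closure, from 0 (fully open) to 1 (shut); "dp": the shift along the world's x, y, z normalised to -1 to 1, where 1 is 0.1 m, a list of three; "yaw": the turn about the world's z normalised to -1 to 1, where 1 is pi/4 rad. In form: [{"gripper": gripper, "dp": [x, y, z], "yaw": yaw}, ...]. A call has 1 to 5 rows; each row is the pose to reach, as a shift and turn from the pose commanded when the call began; what a row does not reach only later rows make up. A row lasts 1/8 s, in which the tool goes at most 62.5 mm and 10.7 degrees, less where a joint would pass 70% of its speed; a pose out of reach is approached as far as the arm can. A call with a number of a shift or a turn outside -1 to 1 is refused whole. A call with a gripper value outside its range is refused whole. The fingers move at their own pace and stop on an object; FORCE is the grip in N (left out, the last holds). Time passes only in rows, so rows that repeat a pose let the fingers close. It gives the time, the measured TCP pose, the force and the opening at its end, in the units of the state.
- read_state(): the state, without advancing time (a new reading comes with each control period).
- capture(name): name is "scene" or "top" or "wrist"; returns the picture (400x640x3 uint8, red, green, blue); there is no depth.
- calibration(name): a dict with "mtx" (3x3 intrinsics, pixels), "origin" and "orientation" of the camera in the world. Camera axes: x right, y down, z forward; pixel columns grow to the right and rows downward; lengths in m; the calibration is good to about 2 mm. A picture is of the moment at which its call begins: read the wrist's pose just before it. calibration takes no time and is no camera call; for the wrist camera it gives the pose at the moment of the call.
- finish_job(): hands the job in, once; it reports no verdict.
The state is a dict: "t": time; "joint_pos": joint angles; "qd": joint speeds; "tau": joint torques, N m; "tcp_pos": TCP position; "tool_rot": TCP orientation; "wrist_force": force on the tool from outside, world axes, zero at the start; "ft_torque": the same for the moment, N m; "gripper_width": finger opening in m.
Only numpy, scipy, OpenCV 4.12 (cv2) and the standard library are available. Lean on these libraries where they do the work, as an engineer would, in place of code of your own. Each camera call takes 0.05 s, during which the arm holds its last target. There are 200 camera calls.

## Task

Put the yellow bit case away in the parts tidy: with one finger push the upright orange plate to swing the self-closing flap open and, holding it open, use the other finger to push the case along its lane and over the edge so that it drops inside; the flap must be well open before the middle of the case reaches the edge. Then take the fingers away so the flap shuts. Only push the case, gently - do not pinch or lift it - and leave the drill, jig, bracket, screwdriver and shelf pegs where they are.

Things in the scene. Friction and masses are not known exactly. Their poses are not given: they have to be found in the camera images.
- tidy: Fixed box, clear walls, green deck, 220 (x) x 190 (y) x 130 mm high (deck top), hollow inside. Origin: centre of underside; x runs from the robot's side to the far side (push direction), y left, z up. On the deck a lane along x, centred on y = -30 mm, lies between black rails 52 mm apart, 5 mm high, and ends at x = +15 mm at an opening 70 mm (x) by 56 mm (y) closed by the flap.
- lip (a point): Middle of the lane's end edge at deck top height: near edge of the opening and the flap's hinge line (axis along the tidy's y, 2 mm below deck top). Axes as the tidy's.
- plate (a point): Centre of the near face of the orange upright push plate, one piece with the flap. Plate 40 mm wide (y), 4 mm thick, rising 58 mm above the deck from the hinge line, its middle 66 mm left (+y) of the lane's centre. Pushed forward (+x) it tips over away from the robot: a fingertip 10 mm above the deck must go 10 mm past upright for 0.7 rad, 30 mm for 1.2 rad. Deck before and behind it is bare.
- flap (a joint): Flap angle, rad: 0 shut (orange leaf 66 x 52 mm flush in the opening, plate upright), up to 1.4 open (leaf hangs down inside like a ramp, plate tipped forward). A spring shuts it: 0.06 N m shut to 0.16 N m open, some 3 to 7 N at the plate. The case's weight alone does not open it.
- case_mid (a point): Centre of the loose yellow bit case, 40 mm (its x, along the lane) x 34 mm (y) x 20 mm high, about 60 g, lying on the deck in the lane, its centre 35 to 70 mm short of the edge. Its axes are roughly the tidy's.
- peg1: Silver shelf peg, 14 mm flange, 18 mm tall, standing on the left near part of the tidy's deck; origin at its underside. Leave alone.
- peg2: Second silver shelf peg, the same. Leave alone.
- drill: Blue cordless drill driver standing on its black battery, about 200 mm tall, 200 mm long; origin under its foot. Leave alone.
- jig: Black plastic hinge jig, 110 x 65 x 42 mm, lying on the cabinet top; origin at its underside. Leave alone.
- bracket: Steel angle bracket, legs 80 mm, 22 mm wide, one leg upright; origin under the lying leg's middle. Leave alone.
- screwdriver: Screwdriver lying on the cabinet top; leave alone.
- case: The same yellow bit case, origin at the centre of its underside.
There are look-alikes about, which are no part of the job. Of the things like the case, leave any that is brown or purple; of the rest the smaller one is meant.

How it is judged:
On the way, in this order (a step that is already met when the one before it is completed fails the run):
1. the flap is pushed open more than 0.6 rad while the middle of the case is still before the edge (value of joint flap above 0.6 rad and x of case_mid in the frame of lip below 0 m and z of case_mid in the frame of tidy above 0.13 m), for 0.1 s.
2. the case has dropped inside the tidy (z of case_mid in the frame of tidy below 0.07 m and x of case_mid in the frame of tidy between -0.11 and 0.11 m and y of case_mid in the frame of tidy between -0.095 and 0.095 m), for 0.1 s.
At the end, for the whole second after the job is handed in: The case lies at rest inside the tidy (its centre less than 70 mm above the tidy's underside, within the walls), the flap is shut (under 0.08 rad), and no bystander has moved more than 30 mm (all of step 2 and value of joint flap below 0.08 rad and linear speed of case below 0.03 m/s and distance of each of drill, jig, bracket, screwdriver, peg1, peg2 from where it was at the start of the episode below 0.03 m); the robot touches nothing.
It fails at once if the case is lifted (its centre more than 20 mm above where it lies on the deck) (z of case_mid in the frame of tidy above 0.16 m).
It fails at once if the case is pinched or shoved hard (over 15 N from the fingers) (contact force between the fingers and case above 15 N).
It fails at once if a bystander is moved more than 30 mm (distance of any of drill, jig, bracket, screwdriver, peg1, peg2 from where it was at the start of the episode above 0.03 m).
It also fails if it takes over 38 s, if anything falls off the work surface, if the arm or the gripper's body presses on something with over 40 N, if the wrist force passes 120 N, or if a joint passes its speed limit or range.

## Working session

There is one attempt and no reset: what is moved stays moved. The work goes in short steps, Python scripts to look and compute and a shell command to move; the robot and the scene stay as the last step left them, time stands still between calls to the robot, and variables do not carry over. Pictures are saved under pics/ and viewed, about 8 in all and at most 12, crops included, and the job is handed in when it is done.

```bash
mkdir -p pics; python3 - <<'E'
from plant import *
import cv2,numpy as np
for n in ["scene","top"]:
    im=capture(n); cv2.imwrite(f"pics/{n}0.png",im[:,:,::-1]); c=calibration(n); print(n,np.round(c["mtx"],1).tolist(),np.round(c["origin"],3),np.round(c["orientation"],3).tolist())
s=read_state();print(s["t"],s["tcp_pos"],np.round(s["tool_rot"],3).tolist(),s["gripper_width"])
E
```

```text
scene [[384.0, 0.0, 322.1], [0.0, 384.0, 196.7], [0.0, 0.0, 1.0]] [ 0.947 -0.624  0.646] [[0.81, 0.308, -0.498], [0.586, -0.441, 0.68], [-0.01, -0.843, -0.538]]
top [[429.4, 0.0, 318.8], [0.0, 429.4, 203.7], [0.0, 0.0, 1.0]] [0.264 0.032 1.52 ] [[0.026, -0.985, 0.168], [-1.0, -0.028, -0.013], [0.017, -0.167, -0.986]]
0.1 [0.19355389 0.51459377 0.23079794] [[0.352, 0.936, -0.0], [0.936, -0.352, -0.001], [-0.001, -0.0, -1.0]] 0.08540954799080876
```

View pics/scene0.png

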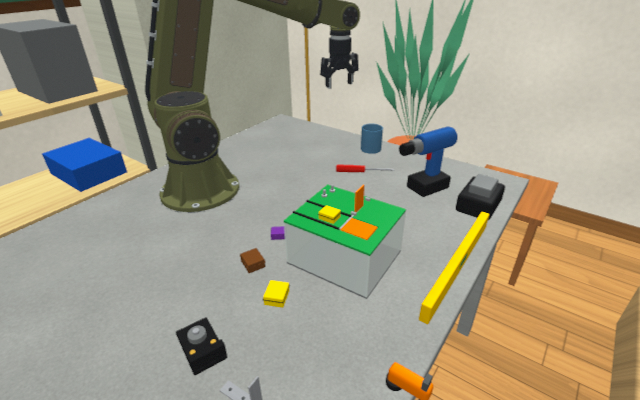

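View pics/top0.png

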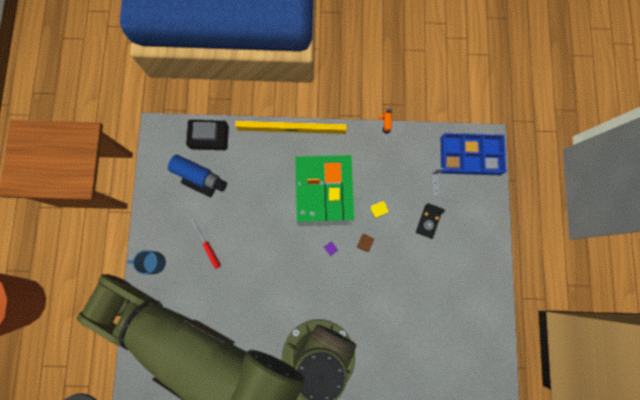

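The scene view shows the tidy with a yellow case on its deck at scene (329,213) / top (334,194). The look-alikes are a larger yellow block at top (379,209), a brown one at (366,242) and a purple one at (331,248). The one in the lane is the one described. I'll measure it and check a crop.

```bash
cat > h.py <<'E'
from plant import *
import cv2,numpy as np
def unproj(cal,uv,z):
    K,o,R=[np.array(cal[k]) for k in("mtx","origin","orientation")]
    uv=np.atleast_2d(uv).astype(float); d=np.c_[uv,np.ones(len(uv))]@np.linalg.inv(K).T@R.T
    return o+d*((z-o[2])/d[:,2])[:,None]
def proj(cal,P):
    K,o,R=[np.array(cal[k]) for k in("mtx","origin","orientation")]
    q=(np.atleast_2d(P)-o)@R@K.T; return q[:,:2]/q[:,2:]
def tidy(T,p): # T=(x,y,yaw)
    c,s=np.cos(T[2]),np.sin(T[2]); p=np.atleast_2d(p).astype(float)
    return np.c_[T[0]+c*p[:,0]-s*p[:,1],T[1]+s*p[:,0]+c*p[:,1],p[:,2]]
def inv(T,P):
    c,s=np.cos(T[2]),np.sin(T[2]); d=np.atleast_2d(P)-[T[0],T[1],0]
    return np.c_[c*d[:,0]+s*d[:,1],-s*d[:,0]+c*d[:,1],d[:,2]]
def mask(im,lo,hi,box=None):
    m=cv2.inRange(cv2.cvtColor(im,cv2.COLOR_RGB2HSV),lo,hi)
    if box:
        k=np.zeros_like(m);x0,y0,x1,y1=box;k[y0:y1,x0:x1]=m[y0:y1,x0:x1];m=k
    return m
YEL=((24,120,120),(34,255,255));GRN=((45,100,60),(80,255,255));ORG=((8,150,120),(20,255,255))
E
python3 - <<'E'
from h import *
for n,box in(("top",(280,140,370,235)),("scene",(270,175,420,260))):
    im=cv2.imread(f"pics/{n}0.png")[:,:,::-1].copy();c=calibration(n)
    m=mask(im,*GRN,box)|mask(im,*YEL,box)|mask(im,*ORG,box)
    pts=cv2.findNonZero(mask(im,*GRN,box))[:,0]+0.0
    W=unproj(c,pts,.13)[:,:2]
    r=cv2.minAreaRect(W.astype(np.float32)); print(n,r)
    y=cv2.findNonZero(mask(im,*YEL,box))[:,0]; W=unproj(c,y,.15)[:,:2].astype(np.float32)
    print("yellow",len(y),cv2.minAreaRect(W),W.mean(0))
    x0,y0,x1,y1=box;cv2.imwrite(f"pics/{n}c.png",cv2.resize(im[y0:y1,x0:x1,::-1],None,fx=4,fy=4,interpolation=cv2.INTER_CUBIC))
c=calibration("wrist");s=read_state();print(s["tcp_pos"],np.array(c["origin"]).round(3),np.round(c["orientation"],3).tolist(),np.round(c["mtx"]).tolist())
E
```

```text
top ((0.5560281872749329, -0.0014007240533828735), (0.22085639834403992, 0.19017533957958221), 3.389103412628174)
yellow 166 ((0.570831835269928, -0.027867823839187622), (0.1142403855919838, 0.12014536559581757), 40.425682067871094) [ 0.5441413  -0.03302867]
scene ((0.5596555471420288, -0.005104377865791321), (0.22193759679794312, 0.19494590163230896), 3.3534789085388184)
yellow 288 ((0.5791654586791992, -0.03528079390525818), (0.11659739166498184, 0.15636000037193298), 43.949676513671875) [ 0.54714465 -0.04280113]
[0.19355389 0.51459377 0.23079794] [0.128 0.539 0.374] [[0.352, 0.899, 0.26], [0.936, -0.338, -0.098], [-0.001, 0.278, -0.961]] [[324.0, 0.0, 324.0], [0.0, 324.0, 200.0], [0.0, 0.0, 1.0]]
```

View pics/scenec.png

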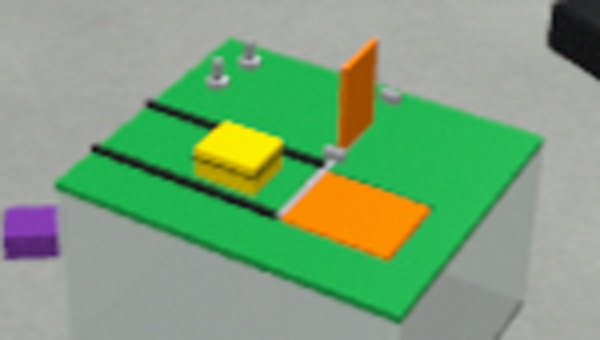

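The crop confirms it: a small yellow case lies in the lane between the rails, at crop (238,155). The deck size measures 221x190 (top) and 222x195 (scene) and both agree on a yaw of about 3.4°. The tidy is at about (0.558, -0.003).

Plan: yaw the gripper about 40° so the plate finger leads by about 55 mm, then make one straight push. First I move above the tidy.

```bash

python3 -m jog '[{"gripper":0.17,"dp":[0.3,-0.5,0.1],"yaw":-0.1},{"gripper":0.17,"dp":[0.6,-1,0.1],"yaw":-0.2}]' 30
python3 -m jog '[{"gripper":0.17,"dp":[0.3,-0.5,0],"yaw":-0.1},{"gripper":0.17,"dp":[0.6,-1,0],"yaw":-0.15}]'
python3 -m jog '[{"gripper":0.17,"dp":[0.3,-0.5,0],"yaw":0},{"gripper":0.17,"dp":[0.6,-1,0],"yaw":0}]'
python3 -m jog '[{"gripper":0.17,"dp":[0.3,-0.5,0],"yaw":0},{"gripper":0.17,"dp":[0.6,-1,0],"yaw":0}]'
python3 -m jog '[{"gripper":0.17,"dp":[0.3,-0.5,0],"yaw":0},{"gripper":0.17,"dp":[0.6,-1,0],"yaw":0},{"gripper":0.17,"dp":[0.6,-1,0],"yaw":0},{"gripper":0.17,"dp":[0.6,-1,0],"yaw":0}]'
python3 - <<'E'
from h import *
s=read_state();c=calibration("wrist");im=capture("wrist");cv2.imwrite("pics/w1.png",im[:,:,::-1])
np.savez("pics/w1.npz",**{k:np.array(v) for k,v in c.items()})
sc=capture("scene");cv2.imwrite("pics/s1.png",sc[:,:,::-1])
print(s["t"],s["tcp_pos"],np.round(s["tool_rot"],3).tolist(),s["gripper_width"])
E
```

```text
t: 0.35
tcp_pos: [0.254, 0.4137, 0.2414]
tool_rot: [[0.495, 0.869, 0.0], [0.869, -0.495, 0.0], [0.0, 0.0, -1.0]]
wrist_force: [1.1, 0.8, 1.0]
gripper_width: 0.071
t: 0.6
tcp_pos: [0.3141, 0.3131, 0.2411]
tool_rot: [[0.594, 0.804, -0.0], [0.804, -0.594, -0.0], [-0.0, -0.0, -1.0]]
wrist_force: [1.1, 0.7, -0.0]
gripper_width: 0.071
t: 0.85
tcp_pos: [0.3742, 0.213, 0.2412]
tool_rot: [[0.593, 0.805, 0.0], [0.805, -0.593, -0.0], [0.0, 0.0, -1.0]]
wrist_force: [0.4, 1.3, 0.8]
gripper_width: 0.0708
t: 1.1
tcp_pos: [0.4342, 0.1129, 0.2413]
tool_rot: [[0.593, 0.805, -0.0], [0.805, -0.593, 0.0], [0.0, -0.0, -1.0]]
wrist_force: [0.8, 0.2, -0.3]
gripper_width: 0.0709
t: 1.6
tcp_pos: [0.4933, 0.015, 0.2409]
tool_rot: [[0.593, 0.805, -0.001], [0.805, -0.593, 0.0], [-0.0, -0.001, -1.0]]
wrist_force: [-0.5, -0.1, -0.6]
gripper_width: 0.0709
1.6 [0.49330606 0.01504716 0.24092183] [[0.593, 0.805, -0.001], [0.805, -0.593, 0.0], [-0.0, -0.001, -1.0]] 0.0709268120214536
```

View pics/w1.png

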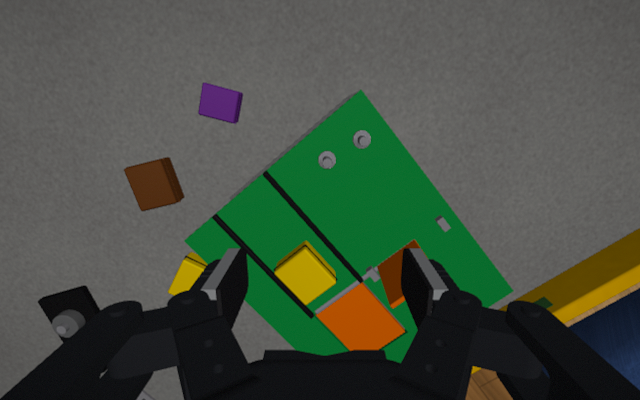

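The wrist view looks down on the deck:
- Deck corners at (361,91), (185,238) and (512,290).
- Case at about (305,275), and lane end at (361,281)–(313,318).
- Pegs at (327,160) and (362,139).
- Fingertips at (238,255) and (408,265).

```bash
python3 - <<'E'
from h import *
from scipy.optimize import least_squares
c=dict(np.load("pics/w1.npz"));im=cv2.imread("pics/w1.png")[:,:,::-1].copy()
L=np.array([[-.11,.095,.13],[-.11,-.095,.13],[.11,.095,.13]])
U=np.array([[361,91],[185,238],[512,290.]])
r=least_squares(lambda T:(proj(c,tidy(T,L))-U).ravel(),[.558,-.003,.059]);T=r.x
print("T",T,np.round(r.fun,1))
np.save("T.npy",T)
f=lambda uv,z:np.round(inv(T,unproj(c,uv,z))[:,:2]*1000,1).tolist()
print("lane end",f([[361,281],[313,318]],.13))
print("pegs",f([[327,160],[362,139]],.148))
m=mask(im,(22,120,60),(34,255,255),(255,225,350,315))
pts=cv2.findNonZero(m)[:,0];h=cv2.convexHull(pts)[:,0]
a=cv2.approxPolyN(h[:,None,:],6,ensure_convex=True)[0] if hasattr(cv2,"approxPolyN") else h
print("case hull",a.tolist(),"z150",f(a,.15),"z130",f(a,.13))
# fit a 40x34x20 box silhouette (hull) by IoU-like extents
B=np.array([[x,y,z] for x in(-.02,.02) for y in(-.017,.017) for z in(.13,.15)])
def ext(P):
    th=np.arange(0,np.pi*2,np.pi/12);D=np.c_[np.cos(th),np.sin(th)]
    return (P@D.T).max(0)
def g(p): return ext(proj(c,tidy(T,tidy(p,B))))-ext(h.astype(float))
q=least_squares(g,[-.037,-.03,0.]);print("case tidy",q.x,np.abs(q.fun).max())
# tips of fingers at which z? project pad ends
s=read_state();R=np.array(s["tool_rot"]);p=np.array(s["tcp_pos"])
for dz in(0,.008,.013): print(dz,proj(c,[p+R[:,0]*.0355*k+[0,0,dz] for k in(-1,1)]).round().tolist())
print("tcp tidy",inv(T,p),"tool x angle in tidy",np.degrees(np.arctan2(R[1,0],R[0,0])-T[2]))
x=cv2.imread("pics/s1.png");cv2.imwrite("pics/s1c.png",cv2.resize(x[100:260,240:440],None,fx=4,fy=4,interpolation=cv2.INTER_CUBIC))
sc=calibration("scene")
for dz in(0,.008,.013): print(dz,((proj(sc,[p+R[:,0]*.0428*k+[0,0,dz] for k in(-1,1)])-[240,100])*4).round().tolist())
E
```

```text
T [ 0.55855548 -0.00335199  0.05292357] [ 0.7 -1.7 -1.2  1.5  0.5  1.1]
lane end [[16.5, -3.0], [18.8, -60.0]]
pegs [[-87.7, 43.3], [-83.5, 72.4]]
case hull [[335, 283], [305, 305], [273, 273], [278, 262], [306, 239], [335, 271]] z150 [[-6.0, -15.1], [-5.8, -47.2], [-44.7, -48.0], [-49.5, -38.4], [-50.4, -8.4], [-14.4, -8.3]] z130 [[3.6, -22.0], [3.8, -56.9], [-38.5, -57.7], [-43.6, -47.3], [-44.6, -14.7], [-5.6, -14.6]]
case tidy [-0.02471245 -0.03156047  0.01907779] 2.14740858154218
0 [[253.0, 255.0], [399.0, 255.0]]
0.008 [[249.0, 263.0], [403.0, 263.0]]
0.013 [[246.0, 268.0], [406.0, 268.0]]
tcp tidy [[-0.06423461  0.02252134  0.24131253]] tool x angle in tidy 50.67745816603041
0 [[276.0, 256.0], [417.0, 234.0]]
0.008 [[275.0, 244.0], [418.0, 222.0]]
0.013 [[275.0, 236.0], [418.0, 214.0]]
```

View pics/s1c.png

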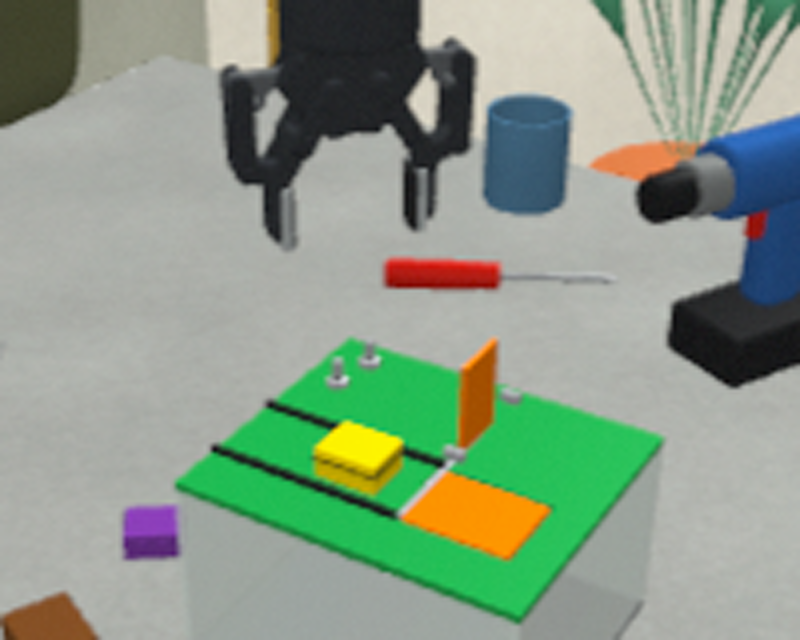

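The fingertips at crop (285,247) and (418,228) sit about 6 mm above the nominal TCP. The case centre is at tidy x = -25 mm (40 mm before the edge), with its rear at about -45. The present angle gives a 51 mm lead, which suits. Now I lower the fingers behind the case and plate, with the TCP at tidy (-45, 2) and z ≈ 0.136.

```bash

python3 -m jog '[{"gripper":0.17,"dp":[0.2,-0.19,0],"yaw":0},{"gripper":0.17,"dp":[0.2,-0.19,-0.3],"yaw":0},{"gripper":0.17,"dp":[0.2,-0.19,-0.6],"yaw":0},{"gripper":0.17,"dp":[0.2,-0.19,-0.8],"yaw":0}]'
python3 -m jog '[{"gripper":0.17,"dp":[0,0,-0.1],"yaw":0},{"gripper":0.17,"dp":[0,0,-0.2],"yaw":0},{"gripper":0.17,"dp":[0,0,-0.25],"yaw":0},{"gripper":0.17,"dp":[0,0,-0.25],"yaw":0}]'
python3 - <<'E'
from h import *
s=read_state();T=np.load("T.npy");print(s["t"],inv(T,s["tcp_pos"]).round(4),s["wrist_force"])
x=capture("scene")[:,:,::-1];cv2.imwrite("pics/s2c.png",cv2.resize(x[130:260,260:430],None,fx=4.5,fy=4.5,interpolation=cv2.INTER_CUBIC))
E
```

```text
t: 2.2
tcp_pos: [0.513, -0.003, 0.1602]
tool_rot: [[0.592, 0.806, -0.001], [0.806, -0.592, 0.0], [-0.0, -0.001, -1.0]]
wrist_force: [0.5, 0.3, 0.1]
gripper_width: 0.0713
t: 2.7
tcp_pos: [0.5137, -0.0042, 0.1363]
tool_rot: [[0.593, 0.805, 0.0], [0.805, -0.593, 0.0], [0.0, 0.0, -1.0]]
wrist_force: [-0.2, -0.0, 1.6]
gripper_width: 0.0709
2.7 [[-0.0449  0.0016  0.1363]] [-0.23898012 -0.00627709  1.60379524]
```

View pics/s2c.png

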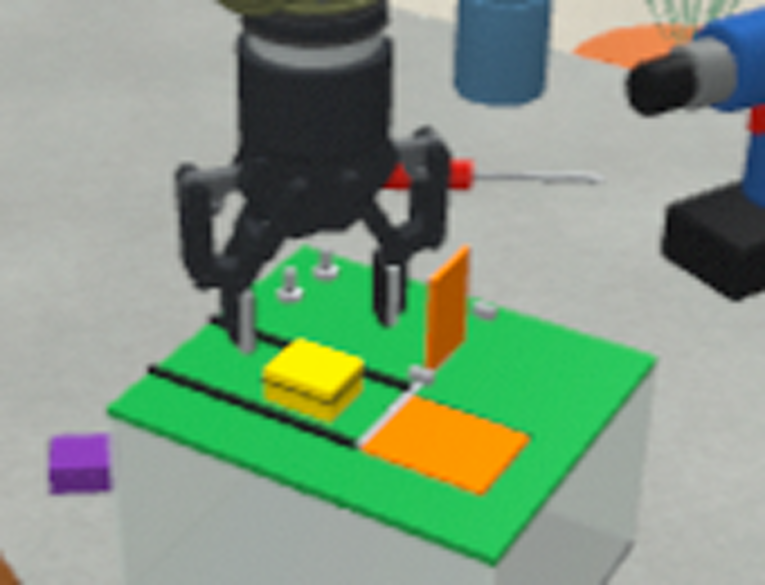

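The case finger at (247,352) is behind the case and the plate finger at (392,322) is before the plate, both clear. I lower 3 mm and advance slowly along the tidy's x.

```bash

python3 -m jog '[{"gripper":0.17,"dp":[0.02,0,-0.03],"yaw":0},{"gripper":0.17,"dp":[0.06,0.003,-0.03],"yaw":0},{"gripper":0.17,"dp":[0.1,0.005,-0.03],"yaw":0},{"gripper":0.17,"dp":[0.14,0.007,-0.03],"yaw":0},{"gripper":0.17,"dp":[0.18,0.01,-0.03],"yaw":0}]'
python3 -m jog '[{"gripper":0.17,"dp":[0.03,0.002,0],"yaw":0},{"gripper":0.17,"dp":[0.06,0.003,0],"yaw":0},{"gripper":0.17,"dp":[0.09,0.005,0],"yaw":0},{"gripper":0.17,"dp":[0.12,0.006,0],"yaw":0},{"gripper":0.17,"dp":[0.15,0.008,0],"yaw":0}]'
python3 - <<'E'
from h import *
s=read_state();T=np.load("T.npy");print(s["t"],inv(T,s["tcp_pos"]).round(4),s["wrist_force"])
x=capture("scene")[:,:,::-1];cv2.imwrite("pics/s3c.png",cv2.resize(x[130:260,260:430],None,fx=4.5,fy=4.5,interpolation=cv2.INTER_CUBIC))
E
```

```text
t: 3.38
tcp_pos: [0.5319, -0.0032, 0.1333]
tool_rot: [[0.593, 0.805, -0.0], [0.805, -0.593, -0.0], [-0.0, -0.0, -1.0]]
wrist_force: [-1.6, -0.5, 1.0]
gripper_width: 0.0705
t: 4.0
tcp_pos: [0.5458, -0.0024, 0.1326]
tool_rot: [[0.593, 0.805, -0.003], [0.805, -0.593, -0.0], [-0.002, -0.003, -1.0]]
wrist_force: [-7.8, -1.7, -1.2]
gripper_width: 0.0711
4.0 [[-0.0127  0.0016  0.1326]] [-7.8018403  -1.67629324 -1.21049942]
```

View pics/s3c.png

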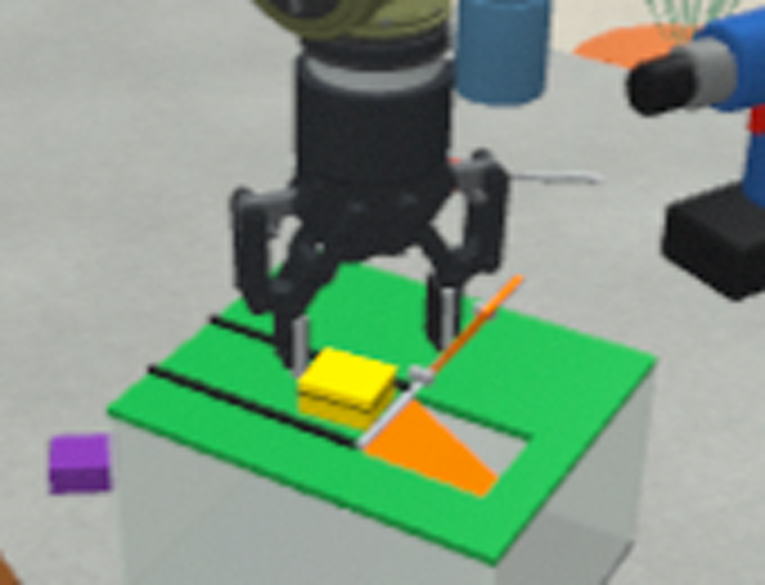

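The flap is well open (leaf dipping, plate tipped at (480,325)) and the case, with its front at about (385,390), is still before the edge. I continue pushing.

```bash

for i in 1; do :; done
python3 -m jog '[{"gripper":0.17,"dp":[0.03,0.002,0],"yaw":0},{"gripper":0.17,"dp":[0.06,0.003,0],"yaw":0},{"gripper":0.17,"dp":[0.09,0.005,0],"yaw":0},{"gripper":0.17,"dp":[0.12,0.006,0],"yaw":0},{"gripper":0.17,"dp":[0.15,0.008,0],"yaw":0}]'
python3 -m jog '[{"gripper":0.17,"dp":[0.03,0.002,0],"yaw":0},{"gripper":0.17,"dp":[0.06,0.003,0],"yaw":0},{"gripper":0.17,"dp":[0.09,0.005,0],"yaw":0},{"gripper":0.17,"dp":[0.12,0.006,0],"yaw":0},{"gripper":0.17,"dp":[0.15,0.008,0],"yaw":0}]'
python3 -m jog '[{"gripper":0.17,"dp":[0.03,0.002,0],"yaw":0},{"gripper":0.17,"dp":[0.06,0.003,0],"yaw":0},{"gripper":0.17,"dp":[0.06,0.003,0],"yaw":0}]'
python3 - <<'E'
from h import *
s=read_state();T=np.load("T.npy");print(s["t"],inv(T,s["tcp_pos"]).round(4),s["wrist_force"])
x=capture("scene")[:,:,::-1];cv2.imwrite("pics/s4c.png",cv2.resize(x[130:260,260:430],None,fx=4.5,fy=4.5,interpolation=cv2.INTER_CUBIC))
E
```

```text
t: 4.68
tcp_pos: [0.5612, -0.0016, 0.133]
tool_rot: [[0.593, 0.805, -0.002], [0.805, -0.593, -0.0], [-0.001, -0.001, -1.0]]
wrist_force: [-6.0, -1.4, 2.3]
gripper_width: 0.0709
t: 5.3
tcp_pos: [0.5768, -0.0008, 0.1333]
tool_rot: [[0.593, 0.805, -0.0], [0.805, -0.593, 0.0], [0.0, -0.0, -1.0]]
wrist_force: [-3.5, -0.4, 2.3]
gripper_width: 0.0707
t: 5.68
tcp_pos: [0.583, -0.0005, 0.1333]
tool_rot: [[0.593, 0.805, 0.001], [0.805, -0.593, 0.0], [0.0, 0.0, -1.0]]
wrist_force: [-1.4, -0.0, 3.2]
gripper_width: 0.0709
5.675 [[0.0245 0.0015 0.1333]] [-1.43371681 -0.04512752  3.24895227]
```

View pics/s4c.png

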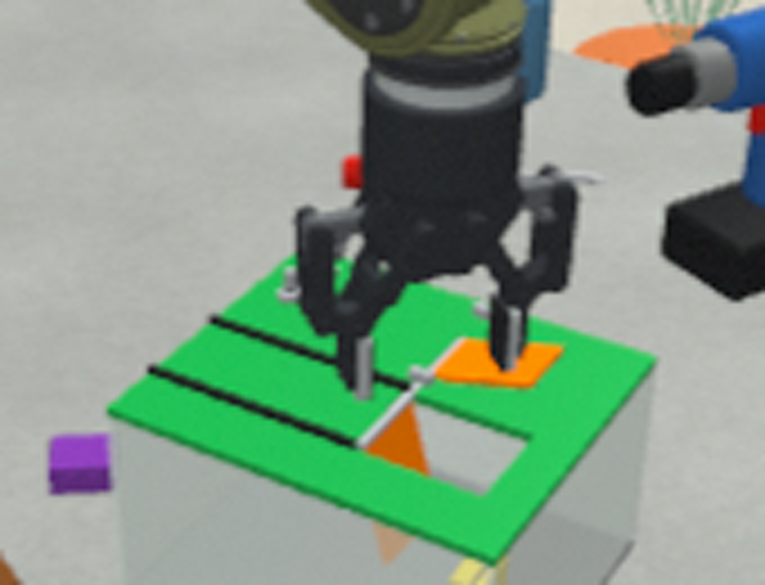

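The case has dropped: it shows through the clear wall at (480,572) and the lane is empty. I back off the way I came, letting the flap close, then rise.

```bash

python3 -m jog '[{"gripper":0.17,"dp":[-0.12,-0.006,0],"yaw":0},{"gripper":0.17,"dp":[-0.24,-0.013,0],"yaw":0},{"gripper":0.17,"dp":[-0.36,-0.019,0],"yaw":0},{"gripper":0.17,"dp":[-0.5,-0.026,0],"yaw":0},{"gripper":0.17,"dp":[-0.65,-0.034,0],"yaw":0}]'
python3 -m jog '[{"gripper":0.17,"dp":[0,0,0.2],"yaw":0},{"gripper":0.17,"dp":[0,0,0.6],"yaw":0},{"gripper":0.17,"dp":[-0.2,0,1],"yaw":0},{"gripper":0.17,"dp":[-0.4,0,1],"yaw":0},{"gripper":0.17,"dp":[-0.4,0,1],"yaw":0}]'
python3 - <<'E'
from h import *
s=read_state();print(s["t"],s["wrist_force"])
x=capture("scene")[:,:,::-1];cv2.imwrite("pics/s5c.png",cv2.resize(x[140:310,250:450],None,fx=3.5,fy=3.5,interpolation=cv2.INTER_CUBIC))
E
```

```text
t: 6.35
tcp_pos: [0.517, -0.004, 0.1339]
tool_rot: [[0.593, 0.805, 0.002], [0.805, -0.593, -0.0], [0.001, 0.001, -1.0]]
wrist_force: [-1.1, -1.0, -0.2]
gripper_width: 0.0706
t: 6.98
tcp_pos: [0.4764, -0.0039, 0.2333]
tool_rot: [[0.593, 0.805, 0.0], [0.805, -0.593, -0.0], [-0.0, 0.0, -1.0]]
wrist_force: [-0.6, -0.3, 0.3]
gripper_width: 0.0714
6.975 [-0.55926363 -0.2687641   0.26503766]
```

View pics/s5c.png

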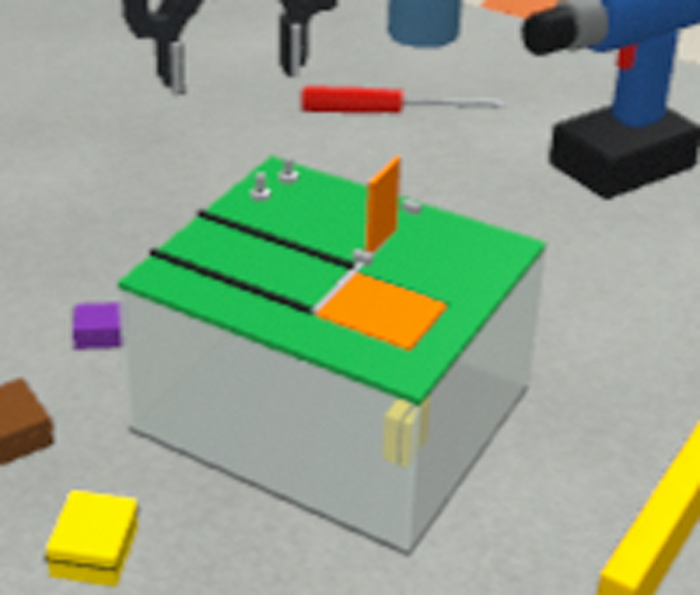

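The flap is shut (leaf flush, plate upright at (383,205)), and the pegs and other bystanders are in place. The case seems to stand on end inside at (405,432), so I check its height and that it is at rest.

```bash
python3 -m jog '[{"gripper":0.17,"dp":[0,0,0],"yaw":0},{"gripper":0.17,"dp":[0,0,0],"yaw":0},{"gripper":0.17,"dp":[0,0,0],"yaw":0},{"gripper":0.17,"dp":[0,0,0],"yaw":0}]' | head -1
python3 - <<'E'
from h import *
T=np.load("T.npy");sc=calibration("scene");a=capture("scene")
x=a[:,:,::-1];cv2.imwrite("pics/s6c.png",cv2.resize(x[220:310,320:420],None,fx=6,fy=6,interpolation=cv2.INTER_CUBIC))
f=lambda P:((proj(sc,tidy(T,np.array(P)/1000.))-[320,220])*6).round().tolist()
for z in(10,20,40,60,70): print(z,f([[60,-30,z],[95,-30,z],[95,-47,z],[95,-80,z]]))
s0=cv2.imread("pics/scene0.png")[:,:,::-1]
d=np.abs(a.astype(int)-s0).sum(2)>90;d[:, :240]&=True
n,_,st,_=cv2.connectedComponentsWithStats(d.astype(np.uint8));print([r.tolist() for r in st[1:] if r[4]>25])
E
```

```text
t: 7.52
10 [[239.0, 299.0], [319.0, 332.0], [299.0, 359.0], [258.0, 413.0]]
20 [[240.0, 280.0], [320.0, 313.0], [300.0, 340.0], [260.0, 394.0]]
40 [[242.0, 242.0], [323.0, 275.0], [303.0, 301.0], [262.0, 355.0]]
60 [[244.0, 202.0], [327.0, 235.0], [306.0, 261.0], [265.0, 314.0]]
70 [[245.0, 182.0], [328.0, 215.0], [308.0, 241.0], [266.0, 294.0]]
[[143, 0, 61, 160, 5659], [205, 0, 156, 167, 16225], [214, 139, 7, 8, 38], [318, 205, 23, 19, 310], [360, 254, 7, 6, 26]]
```

View pics/s6c.png

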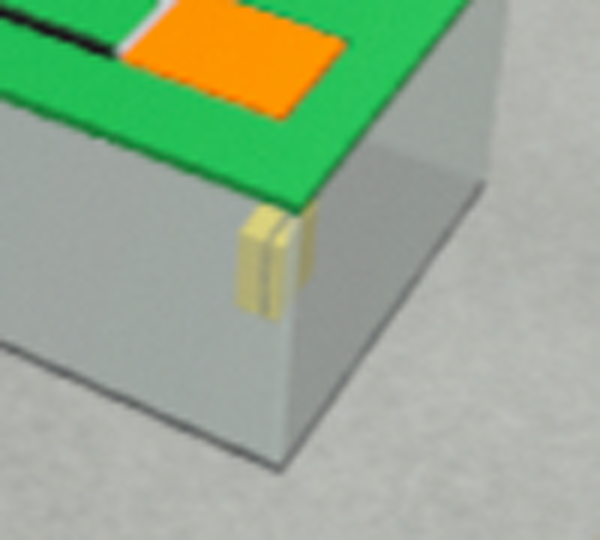

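The case stands on end on the tidy floor. Its centre is about 25 mm up, at most 46 mm by the worst reading of the picture, and it hasn't moved between frames. The scene difference shows only the arm and the case changed, so I hand in.

```bash
python3 -c "
from plant import *
finish_job();print(read_state()['t'])"
```

```text
the job is handed in; nothing more can be done
the job is handed in; nothing more can be done
```

The yellow bit case is inside the parts tidy, the flap is shut, and I handed the job in at about 7.6 s; the hand-in reports no verdict.

**How it was done:** I turned the gripper about 39° from square to the lane so the plate finger led the case finger by about 51 mm. One slow straight push then opened the flap and slid the case over the edge. I backed the fingers out the same way and raised them clear.

**Flap before case:** A picture partway through the push showed the flap well open while the case was still before the edge. I judged that by eye and did not measure the flap angle. The wrist force readings, taken at the end of each move, stayed under about 8 N.

**Last checks:**
- **Flap:** the leaf is flush in the opening and the plate is upright.
- **Case:** it stands on end inside the tidy and showed no movement between the last two pictures. I put its centre at about 25 mm above the underside, and no more than about 46 mm, against the 70 mm limit. Its exact position inside is only a rough estimate, as it was seen through the clear wall by one camera.
- **Bystanders:** comparing before and after pictures showed changes only at the arm, the case and one small patch beside the arm that I took for its shadow.
- **Robot:** the fingers are about 10 cm above the deck and touch nothing.

No check failed. The only disagreement was 1–4 mm between the tidy fit and the lane-end points read from the wrist picture, and the push allowed for that.

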